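Set the sunken trim knob of the bench charger

TASK

The bench charger has to be trimmed for the next battery. Turn the small knob that sits sunk in the round well on top of the charger until its white pointer line points at the raised white tab on the ring round the well, then let go. Leave the ring with its tab and the other knob, the one standing proud on top of the charger, set as they are.

Things in the scene. Friction and masses are not known exactly. Their poses are not given: they have to be found in the camera images.
- charger: Grey charger 150 x 250 x 62 mm, fixed; controls on its flat top, display and sockets on its front. Origin: centre of underside, on the bench; x from front to back, y to its left, z up. Well at y = +62 mm: 84 mm wide, 38 mm deep below the top, upright walls; round its mouth a black ring, 88 mm inside, 108 mm outside, 3 mm high. Proud knob at y = -66 mm.
- trim_knob: Sunken black knob in mid-well: disc 52 mm wide carrying an upright grip bar 42 long, 14 thick, 23 mm high. Origin: on its upright axis, 25 mm above the bench; bar from 31 to 54 mm above the bench (8 mm below charger top). x: along the bar to the pointer end (white line). Stays where left (0.06 N m). Starts 0.6 to 1.4 rad anticlockwise (from above) of the tab. Enter with fingers part open.
- set_mark (a point): Top of the raised white tab (10 x 6 mm, 4 mm high) on the ring round the well: 49 mm out from the well's axis, 69 mm above the bench. x: from the well's axis outwards through the tab; z up. The ring turns only stiffly (1.5 N m) and is to stay as it is.
- main_pointer (a point): Pointer tip of the other knob, of the same black bar form but standing proud on the charger's top: disc 52 mm wide, bar 42 x 14 mm, top 84 mm above the bench. The point is the upper end of the bar's pointer half, 21 mm from this knob's axis; x: from the axis along the pointer. It turns easily and is to stay as it is.

How it is judged:
At the end, for the whole second after the job is handed in: The sunken knob is at rest and its pointer points at the tab on the ring to within 0.2 rad (11.5 degrees), the pointer end towards the tab (angle between the x axis of trim_knob and the x axis of set_mark, either way round below 0.2 rad and x of set_mark in the frame of trim_knob above 0.02 m and angular speed of trim_knob below 0.05 rad/s); the robot touches nothing.
It fails at once if the proud knob is turned (its pointer tip moves more than 6 mm) (distance of main_pointer from where it was at the start of the episode above 0.006 m).
It fails at once if the ring is turned (its tab moves more than 6 mm) (distance of set_mark from where it was at the start of the episode above 0.006 m).
It also fails if it takes over 29 s, if anything falls off the work surface, if the arm or the gripper's body presses on something with over 40 N, if the wrist force passes 120 N, or if a joint passes its speed limit or range.

ROBOT

A 6-joint arm with a two-finger parallel gripper is mounted at the origin on a cart in front of the work surface, level with it; the furniture and walls round the work are solid. World frame = base frame: x ahead of the robot, y to its left, z up, the work surface at z = 0. Lengths are in m, angles in rad, forces in N, time in s.
With the tool pointing down it reaches from about 0.375 to 0.9 m from the base axis. Payload 3.1 kg.
Tool frame: the origin (TCP) lies between the finger pads; the fingertips stand 17 mm ahead of it and the grasp point (between the pads) lies 2 mm behind it (robot.nose_length is the distance from the TCP to the fingertips, in m); z points along the fingers, y is the line along which they close (so a half turn about z gives the same grasp; the last joint's range is limited). The gripper opens to 87 mm and grips with 3 to 60 N. Pads are 19 mm wide; open, the fingers measure 117 mm over their backs; the gripper's body (75 mm by 190 mm) begins 51 mm behind the grasp point.
Start: joints at [-1.484, 0.527, 1.433, -0, 1.181, -0.178], TCP at [0.164, -0.603, 0.24] pointing down, gripper open.
Joint ranges: [-3.08, 3.08], [-0.75, 2.2], [0.22, 2.44], [-1.43, 4.57], [0, 2.65], [-2.85, 2.85]. Speed limits (rad/s): [2.79, 2.79, 3.14, 3.14, 3.14, 3.14].

INTERFACE

Orientations are given as a unit quaternion [x, y, z, w].
In Python, from rig import robot, cams gives the robot as it stands.
- The arm moves only by the shell command python3 -m pendant 'ROWS' [FORCE]. ROWS is JSON, a list of rows, each an object with "jaw": the opening, from 0 (shut) to 1 (fully open); "linear": the shift along the tool's x, y, z in cm, a list of three; "twist": the turn about the tool's z in degrees. A call has 1 to 12 rows; each row shifts and turns the commanded pose from where the row before left it, along the tool's axes as they then stand; what a row does not reach is not made up. A row lasts 1/12 s, in which the tool goes at most 41.7 mm and 7.16 degrees, less where a joint would pass 70% of its speed; a pose out of reach is approached as far as the arm can. A call is refused whole if a number of a shift passes 4.17 or a number of a turn 7.16, either way. A call with a gripper value outside its range is refused whole. The fingers move at their own pace and stop on an object; FORCE is the grip in N (left out, the last holds). Time passes only in rows, so rows that do not move let the fingers close. It gives the time, the measured TCP pose, the force, the opening and the grip force at its end, in the units of the state.
- robot.get_obs(): the state, without advancing time (a new reading comes with each control period).
- cams.camera(name): name is "scene" or "top" or "wrist"; returns a dict with "color" (384x512x3 uint8, blue, green, red), "depth" (384x512 float32, m along the optical axis (not along the pixel's ray), 0 where there is no reading), "fov_y" (degrees; the focal length in pixels is half the picture's height over the tangent of half this angle, whatever the lens; pixels are square), "cx", "cy" (the principal point, pixels), "view" (4x4, takes a point from world to camera coordinates). Camera axes: x right, y down, z forward; pixel columns grow to the right and rows downward; lengths in m; the calibration is good to about 2 mm. A picture is of the moment at which its call begins.
- robot.hand_in(): hands the job in; it is judged then, once.
The state is a dict: "time": time; "q": joint angles; "joint_velocities": joint speeds; "joint_torque": joint torques, N m; "position": TCP position; "tool_rot": TCP orientation; "ft_force": force on the tool from outside, world axes, zero at the start; "moment": the same for the moment, N m; "grip_width": finger opening in m; "grip_force": force on a finger pad.
Only numpy, scipy, OpenCV 4.12 (cv2) and the standard library are available. Lean on these libraries where they do the work, as an engineer would, in place of code of your own. Each camera call takes 0.05 s, during which the arm holds its last target. There are 200 camera calls.

## Working session

There is one attempt and no reset: what is moved stays moved. The work goes in short steps, Python scripts to look and compute and a shell command to move; the robot and the scene stay as the last step left them, time stands still between calls to the robot, and variables do not carry over. Pictures are saved under pics/ and viewed, at most 10 in all, crops included, and the job is handed in when it is done.

```bash
mkdir -p pics; cat > h.py <<'E'
import numpy as np, cv2
from rig import robot, cams
def grab(n,save=None):
    c=cams.camera(n); h=c["color"].shape[0]
    c["f"]=h/2/np.tan(np.radians(c["fov_y"])/2)
    if save: cv2.imwrite(save,c["color"])
    return c
def ray_z(c,u,v,z):
    V=np.linalg.inv(c["view"]); d=V[:3,:3]@[(u-c["cx"])/c["f"],(v-c["cy"])/c["f"],1]; o=V[:3,3]
    return o+d*(z-o[2])/d[2]
def proj(c,p):
    q=c["view"]@[*p,1]; return np.array([q[0]/q[2]*c["f"]+c["cx"],q[1]/q[2]*c["f"]+c["cy"]])
E
python3 - <<'E'
from h import *
a=grab("top","pics/top1.png"); b=grab("scene","pics/scene1.png")
for c in (a,b): print(c["f"],c["cx"],c["cy"],np.linalg.inv(c["view"]).round(3).tolist())
o=robot.get_obs(); print(o["time"],o["position"],o["tool_rot"],o["grip_width"])
E
```

```text
365.1054449228884 259.2507226042657 192.66161605652536 [[0.091, -0.975, 0.2, 0.43], [-0.996, -0.089, 0.021, 0.04], [-0.002, -0.201, -0.98, 0.915], [0.0, 0.0, 0.0, 1.0]]
405.9733215110541 254.22190159821866 194.61410191635488 [[-0.879, -0.303, 0.369, 0.266], [-0.477, 0.584, -0.657, 0.613], [-0.017, -0.753, -0.658, 0.644], [0.0, 0.0, 0.0, 1.0]]
0.1 [ 0.1641404  -0.60241478  0.23867069] [ 9.91181624e-01  1.32506736e-01  3.68808871e-05 -9.75998042e-04] 0.0870264694554312
```

View pics/top1.png

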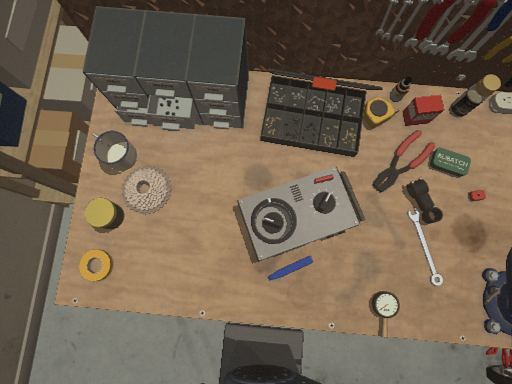

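The charger lies at about (298,215), with the well at about (273,221) and the proud knob at (324,202). I'll enlarge crops from both cameras.

```bash
python3 - <<'E'
from h import *
a=grab("top"); b=grab("scene")
V=np.linalg.inv(a["view"])
w=ray_z(a,273,221,.065); print("well",w,"knob",ray_z(a,324,202,.084))
u,v=proj(b,w).round().astype(int); print(u,v)
ca=a["color"][180:262,232:340]; cb=b["color"][max(v-50,0):v+50,max(u-60,0):u+60]
ca=cv2.resize(ca,(500,380),interpolation=cv2.INTER_CUBIC); 
print(cb.shape, max(v-50,0),max(u-60,0)); 
cv2.imwrite("pics/c1.png",ca); cv2.imwrite("pics/c2.png",cv2.resize(cb,None,fx=5,fy=5,interpolation=cv2.INTER_CUBIC))
E
```

```text
well [0.53930171 0.01942726 0.065     ] knob [ 0.59157576 -0.09382771  0.084     ]
279 198
(100, 120, 3) 148 219
```

View pics/c1.png

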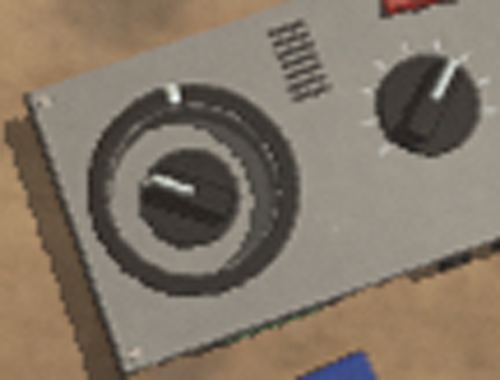

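View pics/c2.png

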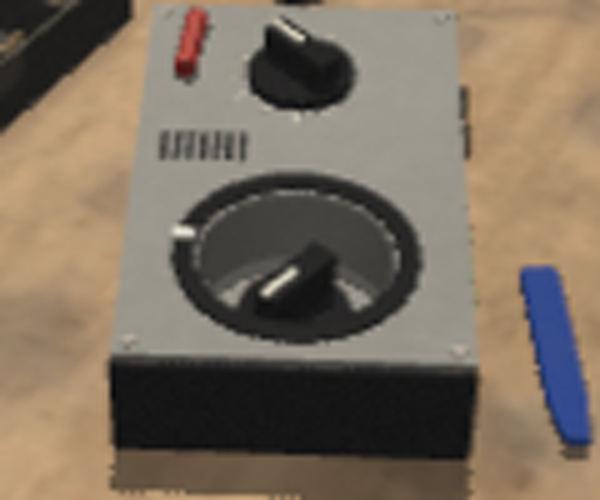

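```bash
python3 - <<'E'
from h import *
from scipy.spatial.transform import Rotation as R
a=grab("top"); b=grab("scene")
T=lambda x,y,z: ray_z(a,x/4.63+232-.4,y/4.634+180-.4,z)
S=lambda x,y,z: ray_z(b,x/5+219-.4,y/5+148-.4,z)
an=lambda d: np.degrees(np.arctan2(d[1],d[0])).round(1)
for n,P,rc,tab,p0,p1 in (("top",T,(193.5,190),(174,93),(193,190),(150,180)),("scene",S,(297,257),(183,232),(297,268),(263,296))):
    c=P(*rc,.065); print(n,"centre",c.round(4),"tab",an(P(*tab,.069)-c),"ptr",an(P(*p1,.054)-P(*p0,.054)),P(*p0,.054).round(4),P(*p1,.054).round(4))
# corners
c1,c2,c3=T(28,96,.062),T(127,372,.062),T(345,0,.062)
print("charger x dir",an(c1-c2),np.linalg.norm(c1-c2))
M=R.from_quat(robot.get_obs()["tool_rot"]).as_matrix(); print(M.round(3))
E
```

```text
top centre [0.5403 0.0186 0.065 ] tab 16.4 ptr 82.1 [0.5417 0.0186 0.054 ] [0.5448 0.041  0.054 ]
scene centre [0.5387 0.024  0.065 ] tab 13.9 ptr 77.4 [0.5408 0.0192 0.054 ] [0.5458 0.0419 0.054 ]
charger x dir 25.3 0.14823335018755554
[[ 0.965  0.263 -0.   ]
 [ 0.263 -0.965  0.001]
 [ 0.    -0.001 -1.   ]]
```

The ring centre is at about (0.540, 0.019). The tab points at about 15° and the pointer at about 80°, so the knob needs about 65° clockwise. I'll go above the well first.

```bash
python3 -m pendant '[{"jaw":1,"linear":[2.63,-2.5,0],"twist":0},{"jaw":1,"linear":[2.63,-2.5,0],"twist":0},{"jaw":1,"linear":[2.63,-2.5,0],"twist":0},{"jaw":1,"linear":[2.63,-2.5,0],"twist":0},{"jaw":1,"linear":[2.63,-2.5,0],"twist":0},{"jaw":1,"linear":[2.63,-2.5,0],"twist":0},{"jaw":1,"linear":[2.63,-2.5,0],"twist":0},{"jaw":1,"linear":[2.63,-2.5,0],"twist":0},{"jaw":1,"linear":[2.63,-2.5,0],"twist":0},{"jaw":1,"linear":[2.63,-2.5,0],"twist":0}]'
python3 -m pendant '[{"jaw":0.4,"linear":[2.63,-2.5,0],"twist":0},{"jaw":0.4,"linear":[2.63,-2.5,0],"twist":0},{"jaw":0.4,"linear":[2.63,-2.5,0],"twist":0},{"jaw":0.4,"linear":[2.63,-2.5,0],"twist":0},{"jaw":0.4,"linear":[2.63,-2.5,0],"twist":0},{"jaw":0.4,"linear":[2.63,-2.5,0],"twist":0},{"jaw":0.4,"linear":[2.63,-2.5,0],"twist":0},{"jaw":0.4,"linear":[2.63,-2.5,0],"twist":0},{"jaw":0.4,"linear":[2.63,-2.5,0],"twist":0},{"jaw":0.4,"linear":[2.63,-2.5,0],"twist":0}]'
python3 -m pendant '[{"jaw":0.4,"linear":[0,0,0],"twist":-6.5},{"jaw":0.4,"linear":[0,0,0],"twist":-6.5},{"jaw":0.4,"linear":[0,0,0],"twist":-6.5},{"jaw":0.4,"linear":[0,0,0],"twist":-6.5},{"jaw":0.4,"linear":[0,0,0],"twist":-6.5},{"jaw":0.4,"linear":[0,0,0],"twist":-6.5},{"jaw":0.4,"linear":[0,0,0],"twist":-6.5},{"jaw":0.4,"linear":[0,0,0],"twist":-6.5},{"jaw":0.4,"linear":[0,0,0],"twist":-6.5},{"jaw":0.4,"linear":[0,0,0],"twist":-6.5},{"jaw":0.4,"linear":[0,0,0],"twist":0},{"jaw":0.4,"linear":[0,0,0],"twist":0}]'
python3 - <<'E'
from h import *
c=grab("wrist","pics/w1.png")
print(c["f"],c["cx"],c["cy"],proj(c,(.54,.019,.065)),c["depth"].min(),robot.get_obs()["q"])
E
```

```text
time: 1.13
position: [0.3529, -0.2912, 0.2397]
tool_rot: [0.991, 0.132, 0.0, 0.0]
ft_force: [0.7, -0.3, -0.2]
grip_width: 0.087
grip_force: 0.0
time: 1.97
position: [0.5411, 0.0194, 0.2397]
tool_rot: [0.991, 0.133, 0.0, 0.0]
ft_force: [0.6, -1.2, 0.0]
grip_width: 0.0362
grip_force: 0.0
time: 2.97
position: [0.5404, 0.0176, 0.2396]
tool_rot: [0.766, 0.643, 0.0, 0.0]
ft_force: [-0.0, 0.2, -0.8]
grip_width: 0.035
grip_force: 0.0
294.4125345571832 256.72943104232826 190.64666630372483 [255.96654341 174.27004548] 0.0 [-1.74222488e-01  4.14259068e-01  1.64456521e+00  4.30200806e-05
  1.08276050e+00 -9.64125366e-04]
```

View pics/w1.png

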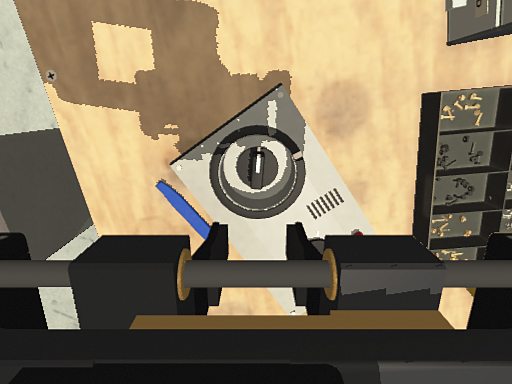

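The wrist view shows the ring at about (258,171), the tab at (298,156) and the pointer line at (259,162), with the bar upright between the fingers. I'll take a crop to refine the numbers.

```bash
python3 - <<'E'
import cv2
i=cv2.imread("pics/w1.png")[115:227,200:316]
cv2.imwrite("pics/w1c.png",cv2.resize(i,None,fx=5,fy=5,interpolation=cv2.INTER_CUBIC))
E
```

```text
(no output)
```

View pics/w1c.png

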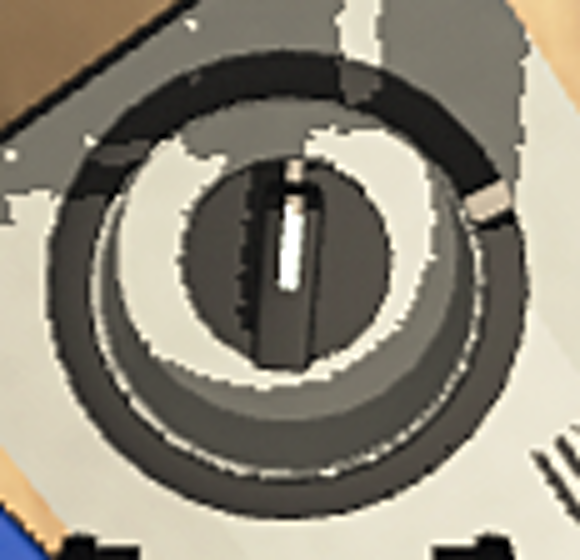

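```bash
python3 - <<'E'
from h import *
from scipy.spatial.transform import Rotation as R
a=grab("wrist")
P=lambda x,y,z: ray_z(a,x/5+200-.4,y/5+115-.4,z)
an=lambda d: np.degrees(np.arctan2(d[1],d[0])).round(1)
c=P(287.5,285,.065); print("centre",c,"tab",an(P(490,202,.069)-c),"ptr",an(P(294.5,185,.054)-P(289,288,.054)),"line",P(294.5,185,.054),P(289,288,.054))
o=robot.get_obs(); M=R.from_quat(o["tool_rot"]).as_matrix(); print(an(M[:,0]),an(M[:,1]),o["position"],M.T@(c-o["position"]))
E
```

```text
centre [0.54177948 0.02176999 0.065     ] tab 13.8 ptr 77.1 line [0.54687036 0.04170917 0.054     ] [0.54156565 0.0185377  0.054     ]
80.1 -9.9 [0.54041258 0.01760546 0.23958717] [0.00433595 0.00061488 0.17458727]
```

```bash
python3 -m pendant '[{"jaw":0.4,"linear":[0.35,0,1.5],"twist":2},{"jaw":0.4,"linear":[0,0,1.5],"twist":0},{"jaw":0.4,"linear":[0,0,1.5],"twist":0},{"jaw":0.4,"linear":[0,0,1.5],"twist":0},{"jaw":0.4,"linear":[0,0,1.5],"twist":0},{"jaw":0.4,"linear":[0,0,1.5],"twist":0},{"jaw":0.4,"linear":[0,0,1.5],"twist":0},{"jaw":0.4,"linear":[0,0,1.5],"twist":0},{"jaw":0.4,"linear":[0,0,1.5],"twist":0},{"jaw":0.4,"linear":[0,0,1.4],"twist":0},{"jaw":0.4,"linear":[0,0,0],"twist":0},{"jaw":0.4,"linear":[0,0,0],"twist":0}]'
python3 - <<'E'
from h import *
for n in ("wrist","scene"):
    c=grab(n,f"pics/{n}2.png"); print(n,proj(c,(.541,.021,.065)))
i=cv2.imread("pics/wrist2.png"); j=cv2.imread("pics/scene2.png")[130:250,200:360]
cv2.imwrite("pics/m2.png",np.vstack([i[:,56:456],cv2.resize(j,(400,216))]))
E
```

```text
time: 4.07
position: [0.5406, 0.0211, 0.0901]
tool_rot: [0.776, 0.63, -0.001, -0.001]
ft_force: [1.0, 0.5, 0.2]
grip_width: 0.0347
grip_force: 0.0
wrist [256.72391481 231.71274449]
scene [277.64717152 197.8509839 ]
```

View pics/m2.png

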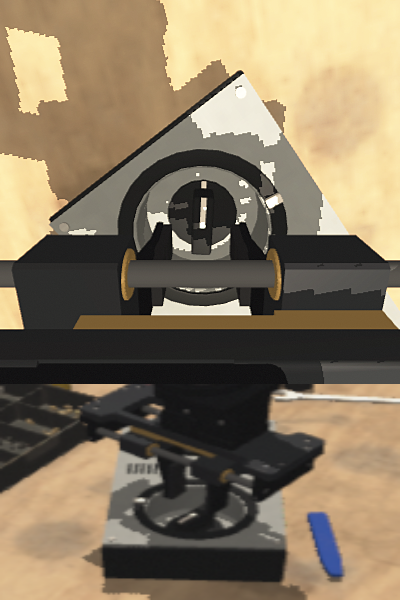

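The ring is centred between the fingers (ring centre at about x=203 in the crop, gripper middle at about 201) and the fingers are above the well. I'll descend and close gently.

```bash
python3 -m pendant '[{"jaw":0.4,"linear":[0,0.05,0.6],"twist":0},{"jaw":0.4,"linear":[0,0,0.6],"twist":0},{"jaw":0.4,"linear":[0,0,0.6],"twist":0},{"jaw":0.4,"linear":[0,0,0.6],"twist":0},{"jaw":0.4,"linear":[0,0,0.6],"twist":0},{"jaw":0.4,"linear":[0,0,0.5],"twist":0},{"jaw":0.4,"linear":[0,0,0],"twist":0},{"jaw":0.4,"linear":[0,0,0],"twist":0}]' 15
python3 -m pendant '[{"jaw":0,"linear":[0,0,0],"twist":0},{"jaw":0,"linear":[0,0,0],"twist":0},{"jaw":0,"linear":[0,0,0],"twist":0},{"jaw":0,"linear":[0,0,0],"twist":0},{"jaw":0,"linear":[0,0,0],"twist":0},{"jaw":0,"linear":[0,0,0],"twist":0},{"jaw":0,"linear":[0,0,0],"twist":0},{"jaw":0,"linear":[0,0,0],"twist":0}]' 15
```

```text
time: 4.83
position: [0.5412, 0.021, 0.055]
tool_rot: [0.776, 0.631, -0.0, -0.0]
ft_force: [0.9, 0.3, -0.1]
grip_width: 0.0351
grip_force: 0.0
time: 5.5
position: [0.5415, 0.0209, 0.0558]
tool_rot: [0.776, 0.631, 0.0, 0.0]
ft_force: [-0.2, -0.1, 3.1]
grip_width: 0.014
grip_force: 14.7
```

The fingers hold the bar at 14 mm. Now I'll turn it 64° clockwise.

```bash
python3 -m pendant '[{"jaw":0,"linear":[0,0,0],"twist":4},{"jaw":0,"linear":[0,0,0],"twist":4},{"jaw":0,"linear":[0,0,0],"twist":4},{"jaw":0,"linear":[0,0,0],"twist":4},{"jaw":0,"linear":[0,0,0],"twist":4},{"jaw":0,"linear":[0,0,0],"twist":4},{"jaw":0,"linear":[0,0,0],"twist":4},{"jaw":0,"linear":[0,0,0],"twist":4}]' 20
python3 -m pendant '[{"jaw":0,"linear":[0,0,0],"twist":4},{"jaw":0,"linear":[0,0,0],"twist":4},{"jaw":0,"linear":[0,0,0],"twist":4},{"jaw":0,"linear":[0,0,0],"twist":4},{"jaw":0,"linear":[0,0,0],"twist":4},{"jaw":0,"linear":[0,0,0],"twist":4},{"jaw":0,"linear":[0,0,0],"twist":4},{"jaw":0,"linear":[0,0,0],"twist":4},{"jaw":0,"linear":[0,0,0],"twist":0},{"jaw":0,"linear":[0,0,0],"twist":0},{"jaw":0,"linear":[0,0,0],"twist":0}]'
python3 - <<'E'
from h import *
o=robot.get_obs(); print(o["tool_rot"],o["moment"],o["position"])
c=grab("wrist","pics/w3.png")
E
```

```text
time: 6.17
position: [0.5419, 0.0207, 0.0558]
tool_rot: [0.92, 0.391, 0.0, 0.0]
ft_force: [0.7, -1.1, 2.0]
grip_width: 0.0138
grip_force: 19.9
time: 7.08
position: [0.5422, 0.0203, 0.0558]
tool_rot: [0.992, 0.125, 0.001, 0.001]
ft_force: [1.0, -2.8, 2.7]
grip_width: 0.0142
grip_force: 19.9
[9.92196725e-01 1.24679034e-01 6.84577617e-04 5.72536897e-04] [-0.76663613 -0.00819966 -0.05021867] [0.54216659 0.02028238 0.05581847]
```

View pics/w3.png

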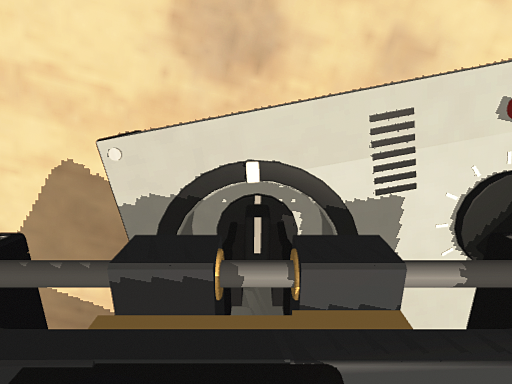

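The pointer line is upright at x≈258 and the tab is at (252,171), so I overshot by about 3°. I'll turn back 3°, release and lift.

```bash
python3 -m pendant '[{"jaw":0,"linear":[0,0,0],"twist":-2},{"jaw":0,"linear":[0,0,0],"twist":-1},{"jaw":0,"linear":[0,0,0],"twist":0},{"jaw":0,"linear":[0,0,0],"twist":0},{"jaw":0.4,"linear":[0,0,0],"twist":0},{"jaw":0.4,"linear":[0,0,0],"twist":0},{"jaw":0.4,"linear":[0,0,0],"twist":0},{"jaw":0.4,"linear":[0,0,0],"twist":0},{"jaw":0.4,"linear":[0,0,0],"twist":0},{"jaw":0.4,"linear":[0,0,0],"twist":0}]'
python3 -m pendant '[{"jaw":0.4,"linear":[0,0,-0.8],"twist":0},{"jaw":0.4,"linear":[0,0,-1],"twist":0},{"jaw":0.4,"linear":[0,0,-1.5],"twist":0},{"jaw":0.4,"linear":[0,0,-2],"twist":0},{"jaw":0.4,"linear":[0,0,-2],"twist":0},{"jaw":0.4,"linear":[0,0,-2],"twist":0},{"jaw":0.4,"linear":[0,0,-2],"twist":0},{"jaw":0.4,"linear":[0,0,-2],"twist":0},{"jaw":0.4,"linear":[0,0,-2],"twist":0},{"jaw":0.4,"linear":[0,0,-2],"twist":0},{"jaw":0.4,"linear":[0,0,0],"twist":0},{"jaw":0.4,"linear":[0,0,0],"twist":0}]'
python3 - <<'E'
from h import *
c=grab("wrist","pics/w4.png"); u,v=proj(c,(.541,.021,.065)).round().astype(int); print(u,v)
cv2.imwrite("pics/w4c.png",cv2.resize(c["color"][v-60:v+60,u-60:u+60],None,fx=5,fy=5,interpolation=cv2.INTER_CUBIC))
E
```

```text
time: 7.97
position: [0.5411, 0.0213, 0.0553]
tool_rot: [0.989, 0.15, -0.0, -0.0]
ft_force: [-0.4, -0.5, -0.5]
grip_width: 0.0342
grip_force: 0.0
time: 8.97
position: [0.5421, 0.0209, 0.2304]
tool_rot: [0.989, 0.15, 0.002, 0.001]
ft_force: [-0.7, -0.7, -0.4]
grip_width: 0.0346
grip_force: 0.0
255 180
```

View pics/w4c.png

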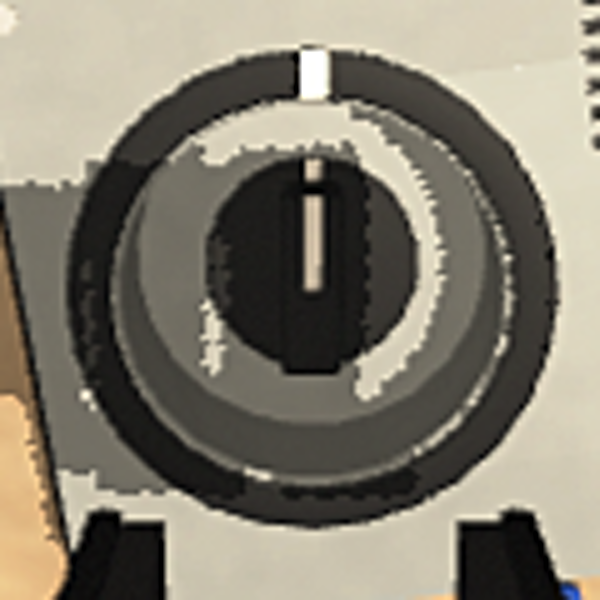

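The pointer line (x≈313) lines up with the tab (x≈314), and the gripper is clear of everything.

```bash
python3 -c "
from rig import robot
print(robot.hand_in())"
```

```text
the job is handed in; nothing more can be done
None
```

I turned the sunken knob until its pointer lined up with the white tab (well within 0.2 rad in the last wrist picture), let go, lifted the arm clear and handed the job in at about 9 s; the ring and proud knob were not deliberately touched, but I did not re-measure them, and the hand-in returned no verdict.

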